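Lay an angle bracket down on its back

TASK

Push the upright aluminium angle bracket along the wooden stand until its heel is square against the edge of the black rubber mat, still standing. Then tip it over that edge and let it down gently onto its back on the mat, its top edge always borne by a finger rather than falling. Only push it and let it lean on the fingers: do not squeeze or lift it, do not disturb the other things, and leave it lying square on the mat with the hand clear.

Things in the scene. Friction and masses are not known exactly. Their poses are not given: they have to be found in the camera images.
- bracket: loose L-shaped aluminium bracket on its foot, 0.3 kg; sizes in mm. Origin: middle of the heel (lower edge of its back face). z up along the plate: 150 high, 60 wide (y), 8 thick (x = 0, the back face, to 8). x along the foot: out to x = 70, 10 thick, 60 wide. Side webs in the inner corner reach z = 45, x = 43. Centre of mass near x = 15, z = 50: tipped towards -x it goes over by itself past about 20 degrees
- bracket_top (a point): middle of the bracket's top edge (in the bracket's frame x = 4, y = 0, z = 150 mm)
- stand: fixed wooden stand; sizes in mm: 215 long (x -85 to 130), 120 wide (y). Origin on the bench below the middle of the mat's edge. Bare floor 45 above the bench; over x = -85 to 0 a black rubber mat, 100 wide, its top 53 above the bench; its edge at x = 0 is the stop, facing +x. The bracket is pushed and laid down towards -x; laid, its top end overhangs the mat's end by 15 to 65, with free bench below for a finger
- parts_jar: small clear jar with a black lid, 45 mm across, 56 mm high, loose; origin at the centre of its underside
- blower: dark red rubber dust blower standing on its bulb, 48 mm across, 98 mm high, loose; origin at the centre of its underside
- tape_roll: flat roll of cream tape, 94 mm across, 18 mm high, loose; origin at the centre of its underside
Things that resemble listed ones, but are neither listed nor needed, are in the scene too. There is more than one size of the stand; the one meant has the size given above. Leave any yellow look-alike of the bracket alone.

How it is judged (in metres and radians):
On the way:
1. the bracket, still upright, has its heel square against the mat's edge (x of bracket in the frame of stand below 0.005 m and angle between bracket's own z axis and vertical below 0.12 rad and angle between the x axis of bracket and the x axis of stand, either way round below 0.08 rad), for 0.1 s.
At the end, for the whole second after the job is handed in: The bracket lies flat on its back on the mat (within 5 degrees), pointing along the stand within 11 degrees, its heel edge from 5 mm over to 50 mm behind the mat's edge and within 30 mm of the stand's middle line, at rest (angle between bracket's own z axis and vertical between 1.49 and 1.65 rad and x of bracket in the frame of stand between -0.005 and 0.05 m and y of bracket in the frame of stand between -0.03 and 0.03 m and x of bracket_top in the frame of stand below -0.1 m and z of bracket in the frame of stand between 0.047 and 0.059 m and angle between the z axis of bracket and the x axis of stand, either way round below 0.2 rad and linear speed of bracket below 0.01 m/s and angular speed of bracket below 0.05 rad/s); the robot touches nothing.
It fails at once if the bracket falls or is flung (turns faster than 6 rad/s; let go, it reaches about twice that) (angular speed of bracket above 6 rad/s).
It fails at once if the bracket is lifted (its heel more than 30 mm above the stand's floor) (z of bracket in the frame of stand above 0.075 m).
It fails at once if the bracket is squeezed or pressed with more than 25 N (contact force between the fingers and bracket above 25 N).
It fails at once if the bracket comes off the stand (height (world z) of bracket below 0.035 m).
It fails at once if another thing is disturbed (moved more than 15 mm) (distance of any of parts_jar, blower, tape_roll from where it was at the start of the episode above 0.015 m).
It also fails if it takes over 61 s, if anything falls off the work surface, if the arm or the gripper's body presses on something with over 40 N, if the wrist force passes 120 N, or if a joint passes its speed limit or range.

ROBOT

A 7-joint arm with a two-finger parallel gripper is mounted at the origin on a cart in front of the work surface, level with it; the furniture and walls round the work are solid. World frame = base frame: x ahead of the robot, y to its left, z up, the work surface at z = 0. Lengths are in m, angles in degrees, forces in N, time in s.
With the tool pointing down it reaches from about 0.4 to 0.85 m from the base axis. Payload 10.4 kg.
Tool frame: the origin (TCP) lies at the very end of the fingers, on their centre line; the grasp point (between the pads) lies 19 mm behind it; z points along the fingers, x is the direction in which the jaws open and shut, and the axes are right-handed (so a half turn about z gives the same grasp; the last joint's range is limited). The gripper opens to 87 mm and grips with 3 to 60 N. Pads are 19 mm wide; open, the fingers measure 117 mm over their backs; the gripper's body (75 mm by 190 mm) begins 51 mm behind the grasp point.
Start: joints at [63.277, 19.034, -3.707, 83.658, 1.238, 77.344, -5.071], TCP at [0.268, -0.564, 0.223] pointing down, gripper open.
Joint ranges: [-148.97, 148.97], [-28.65, 121.19], [-84.17, 76.75], [9.2, 138.47], [-72.65, 252.65], [3.7, 117.97], [-149.18, 149.18]. Speed limits (degrees/s): [127.2, 127.2, 159.86, 159.86, 180, 180, 180].

INTERFACE

Orientations are given as a 3x3 rotation matrix whose columns are the frame's x, y, z axes.
In Python, from plant import readout, viewer, job, finder gives the robot as it stands. The module is installed in compiled form; this text tells all that it offers.
- The arm moves only by the tool send_rows, never from a script. Its argument "rows" is a list of rows, each a list of 2 entries, a list of its own where there are three numbers: the shift along the tool's x, y, z in cm, then the turn, a rotation vector about the tool's x, y, z in rad. A call has 1 to 10 rows; each row is the pose to reach, as a shift and turn from the pose commanded when the call began, along the tool's axes at that moment; what a row does not reach only later rows make up. A row lasts 1/8 s, in which the tool goes at most 62.5 mm and 10.7 degrees, less where a joint would pass 70% of its speed; a pose out of reach is approached as far as the arm can. A call with a gripper value outside its range is refused whole. "grip" is the finger opening in cm, from 0 to 8.7, set as the call begins (left out, the last holds). The fingers move at their own pace and stop on an object; "grip_force" is the grip in N (left out, the last holds). Time passes only in rows, so rows that repeat a pose let the fingers close. It gives the time, the measured TCP pose, the force and the opening at its end, in the units of the state.
- readout.get_obs(): the state, without advancing time (a new reading comes with each control period).
- viewer.grab_frame(name): name is "scene" or "side" or "wrist"; returns a dict with "frame" (420x560x3 uint8, blue, green, red), "fx", "fy", "cx", "cy" (pixels), "k1" (the pictures are not rectified: a ray, as slopes to the right and down, at radius r is drawn at 1 + k1 r^2 times it, then the intrinsics apply), "world_from_camera" (4x4, takes a point from camera to world coordinates). Camera axes: x right, y down, z forward; pixel columns grow to the right and rows downward; lengths in m; the calibration is good to about 2 mm. A picture is of the moment at which its call begins. There is no depth.
- job.hand_in(): hands the job in, once; it reports no verdict.
Trained networks look in a picture, given as the dict that the camera call returned (one of the last four; its "shot" number tells which), for a name from the list of things; names that differ only in an ending like _2 or _b are one class to them, and where a whole thing is asked for, a point or a joint stands for the part that bears it (a point fixed in the world has none). Each returns a list of dicts, best first, with "score" (0 to 1); they miss things now and then, are a little off and sometimes report something else, mostly with a low value. They report only what shows in the picture. A call takes as long as a camera call. They do not tell look-alikes from the thing itself.
- finder.cut_out(label, picture): "pixels" (420x560 bool, what is visible of it).
- finder.spot_point(label, picture): "position" ([x, y, z] in m, in world coordinates, good to about 4 mm: a listed point, or the origin of a listed thing).
The state is a dict: "time": time; "joint_pos": joint angles; "qd": joint speeds; "effort": joint torques, N m; "position": TCP position; "eef_rot": TCP orientation; "contact_force": force on the tool from outside, world axes, zero at the start; "torque": the same for the moment, N m; "opening": finger opening in m.
Only numpy, scipy, OpenCV 4.12 (cv2) and the standard library are available. Lean on these libraries where they do the work, as an engineer would, in place of code of your own. Each camera call takes 0.05 s, during which the arm holds its last target. There are 200 camera calls.

## Working session

There is one attempt and no reset: what is moved stays moved. The work goes in short steps, Python scripts to look and compute and a tool call to move; the robot and the scene stay as the last step left them, time stands still between calls to the robot, and variables do not carry over. Pictures are saved under pics/ and viewed, about 8 in all and at most 12, crops included, and the job is handed in when it is done.

Besides the shell and the picture viewer there is one more tool, called as a command line: name --argument value ..., lists and objects as JSON in quotes. send_rows: Moves the arm, as the interface text tells. Its arguments: {"type":"object","properties":{"rows":{"type":"array"},"grip":{"type":"number"},"grip_force":{"type":"number"}},"required":["rows"]}

```bash
mkdir -p pics; cat > h.py <<'E'
import numpy as np, cv2
from plant import readout, viewer, job, finder
def shot(cam,name=None):
    p=viewer.grab_frame(cam)
    if name: cv2.imwrite(f'pics/{name}.png',p['frame'])
    return p
def proj(p,X):
    T=np.linalg.inv(p['world_from_camera']);c=T[:3,:3]@np.array(X,float)+T[:3,3]
    s=c[:2]/c[2];s=s*(1+p['k1']*(s@s));return np.array([p['fx']*s[0]+p['cx'],p['fy']*s[1]+p['cy']])
def ray(p,uv,z):
    d=np.array([(uv[0]-p['cx'])/p['fx'],(uv[1]-p['cy'])/p['fy']]);s=d.copy()
    for _ in range(20): s=d/(1+p['k1']*(s@s))
    W=np.array(p['world_from_camera']);v=W[:3,:3]@np.array([s[0],s[1],1]);o=W[:3,3]
    return o+v*(z-o[2])/v[2]
E
python3 - <<'E'
from h import *
o=readout.get_obs();print({k:np.round(v,3).tolist() for k,v in o.items()})
ims=[]
for c in ['scene','side']:
    p=shot(c,c+'0');print(c,np.round(p['world_from_camera'],3).tolist(),p['fx'],p['k1'])
    for l in ['bracket','bracket_top','stand','parts_jar','blower','tape_roll']:
        for d in finder.spot_point(l,p): print(c,l,round(d['score'],2),np.round(d['position'],3),np.round(proj(p,d['position'])))
E
```

```text
{'time': 0.0, 'joint_pos': [63.278, 19.073, -3.706, 83.707, 1.24, 77.342, -5.07], 'qd': [0.065, 0.013, 0.035, 0.036, 0.081, 0.06, -0.005], 'effort': [0.001, -62.323, 0.025, -38.989, -0.061, 0.04, 0.0], 'position': [0.268, -0.564, 0.222], 'eef_rot': [[0.429, -0.903, -0.001], [-0.903, -0.429, 0.001], [-0.001, 0.0, -1.0]], 'contact_force': [0.361, -0.031, -0.143], 'torque': [-0.026, 0.013, 0.051], 'opening': 0.088}
scene [[-0.622, -0.424, 0.658, -0.255], [-0.783, 0.332, -0.526, 0.7], [0.005, -0.842, -0.539, 0.8], [0.0, 0.0, 0.0, 1.0]] 437.40247713412106 -0.0614371557707686
scene bracket 0.76 [0.535 0.066 0.046] [280. 241.]
scene bracket 0.71 [ 0.543  0.28  -0.   ] [216. 283.]
scene bracket_top 0.77 [0.53  0.066 0.196] [281. 197.]
scene bracket_top 0.58 [0.548 0.283 0.149] [209. 238.]
scene stand 0.87 [0.529 0.049 0.   ] [285. 253.]
scene stand 0.8 [ 0.448 -0.236 -0.004] [371. 232.]
scene parts_jar 0.75 [ 0.725 -0.211  0.002] [307. 197.]
scene blower 0.51 [ 0.749  0.097 -0.003] [231. 226.]
scene tape_roll 0.67 [ 0.423  0.29  -0.005] [238. 311.]
side [[-0.928, -0.155, 0.34, 0.141], [-0.374, 0.358, -0.856, 1.183], [0.011, -0.921, -0.39, 0.642], [0.0, 0.0, 0.0, 1.0]] 534.8405902396302 -0.03811888230087972
side bracket 0.91 [0.527 0.066 0.044] [301. 251.]
side bracket 0.9 [0.545 0.277 0.002] [260. 307.]
side bracket_top 0.76 [0.546 0.282 0.151] [259. 247.]
side bracket_top 0.63 [0.532 0.072 0.195] [300. 194.]
side stand 0.67 [0.526 0.045 0.001] [304. 263.]
side stand 0.64 [ 0.454 -0.233  0.   ] [359. 226.]
side parts_jar 0.7 [ 0.726 -0.207 -0.005] [270. 217.]
side blower 0.62 [ 0.743  0.097 -0.   ] [219. 256.]
side tape_roll 0.68 [ 0.432  0.292 -0.004] [307. 325.]
```

```bash
ls pics
```

```text
scene0.png
side0.png
```

View pics/scene0.png

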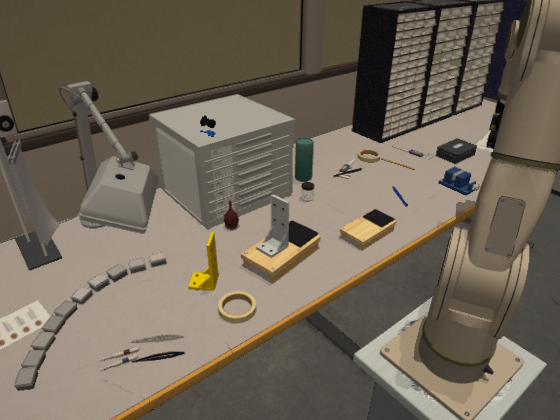

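View pics/side0.png

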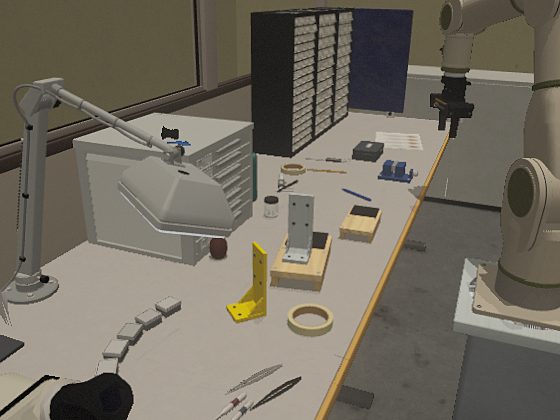

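The aluminium bracket is at scene (280,230) on the big stand. Three things could be mistaken for it or for the stand: the yellow look-alike (205,265), the small stand (370,228) and the second tape roll (369,156). I'll fit the poses from silhouettes and check them in a close crop.

```bash
cat > fit.py <<'E'
from h import *
from scipy.optimize import minimize
def box(a,b): return np.array([[x,y,z] for x in(a[0],b[0]) for y in(a[1],b[1]) for z in(a[2],b[2])])/1000
STAND=[box((-85,-60,0),(130,60,45)),box((-85,-50,45),(0,50,53))]
BR=[box((0,-30,0),(8,30,150)),box((0,-30,0),(70,30,10)),np.array([[8,y,10] for y in(-30,30)]+[[8,y,45] for y in(-30,30)]+[[43,y,10] for y in (-30,30)])/1000]
def Rz(a): c,s=np.cos(a),np.sin(a);return np.array([[c,-s,0],[s,c,0],[0,0,1]])
def Ry(a): c,s=np.cos(a),np.sin(a);return np.array([[c,0,s],[0,1,0],[-s,0,c]])
def sil(p,parts,R,t):
    S=4;m=np.zeros((420*S,560*S),np.uint8)
    for q in parts:
        u=np.array([proj(p,R@v+t) for v in q])
        cv2.fillConvexPoly(m,cv2.convexHull(np.round((u+.5)*S).astype(np.int32)),1)
    return cv2.resize(m.astype(np.float32),(560,420),interpolation=cv2.INTER_AREA)
def pick(label,p,near):
    best=None
    for d in finder.cut_out(label,p):
        v,u=np.nonzero(d['pixels']);e=np.hypot(u.mean()-near[0],v.mean()-near[1])
        if best is None or e<best[0]: best=(e,d['pixels'])
    return best[1]
def fit(views,parts,x0,z,step=(.006,.006,.08)):
    # views: (p,mask,ignore)
    def cost(x):
        c=0
        for p,m,ig in views:
            s=sil(p,parts,Rz(x[2]),np.array([x[0],x[1],z]));c+=np.abs(s-m)[~ig].sum()/m.sum()
        return c
    x0=np.array(x0,float)
    sim=np.vstack([x0]+[x0+np.eye(3)[i]*step[i] for i in range(3)])
    r=minimize(cost,x0,method='Nelder-Mead',options=dict(initial_simplex=sim,xatol=1e-4,fatol=1e-4,maxiter=150));return r.x,r.fun
E
python3 - <<'E'
from fit import *
vs,vb=[],[];P=[]
for c in ['scene','side']:
    p=shot(c);P.append(p)
    S=pick('stand',p,proj(p,[.528,.06,.04]));B=pick('bracket',p,proj(p,[.53,.07,.1]))
    vs.append((p,S,B));vb.append((p,B,np.zeros_like(B)))
for y0 in (1.4,1.7):print('stand',fit(vs,STAND,[.528,.047,y0],0))
xs,f=fit(vs,STAND,[.528,.047,1.5],0)
for v in vs: print('one view',fit([v],STAND,xs,0)[0])
xb,g=fit(vb,BR,[.53,.066,xs[2]],.045);print('br',xb,g,fit(vb,BR,[.53,.066,xs[2]+.2],.045))
for v in vb: print('one view',fit([v],BR,xb,.045)[0])
R=Rz(xs[2]);print('bracket in stand',R[:2,:2].T@(xb-xs)[:2],np.degrees(xb[2]-xs[2]))
out=[]
for p in P:
    im=cv2.resize(p['frame'],None,fx=4,fy=4,interpolation=cv2.INTER_CUBIC)
    for parts,x,z,col in((STAND,xs,0,(0,0,255)),(BR[:2],xb,.045,(0,255,0))):
        for q in parts:
            u=[tuple(int(a) for a in (proj(p,Rz(x[2])@v+[x[0],x[1],z])+.5)*4) for v in q]
            for i in range(8):
                for b in(1,2,4):
                    if not i&b: cv2.line(im,u[i],u[i|b],col,1)
    c=(proj(p,[.528,.06,.08])*4).astype(int);out.append(im[c[1]-240:c[1]+240,c[0]-200:c[0]+200])
cv2.imwrite('pics/fit.png',np.hstack(out))
E
```

```text
stand (array([0.53051335, 0.03346094, 1.76981133]), np.float64(0.4120659907032858))
stand (array([0.53053233, 0.03624942, 1.76785258]), np.float64(0.403759491874246))
one view [0.53125064 0.0410091  1.78461734]
one view [0.53182377 0.02748654 1.76753653]
br [0.53142509 0.06727718 1.71374677] 0.0878689804055673 (array([0.5311844 , 0.06758044, 1.70984938]), np.float64(0.08941364422018903))
one view [0.53193325 0.06706125 1.70719605]
one view [0.53169261 0.06606812 1.72689565]
bracket in stand [ 0.03018333 -0.00701659] -3.0754207355289243
```

View pics/fit.png

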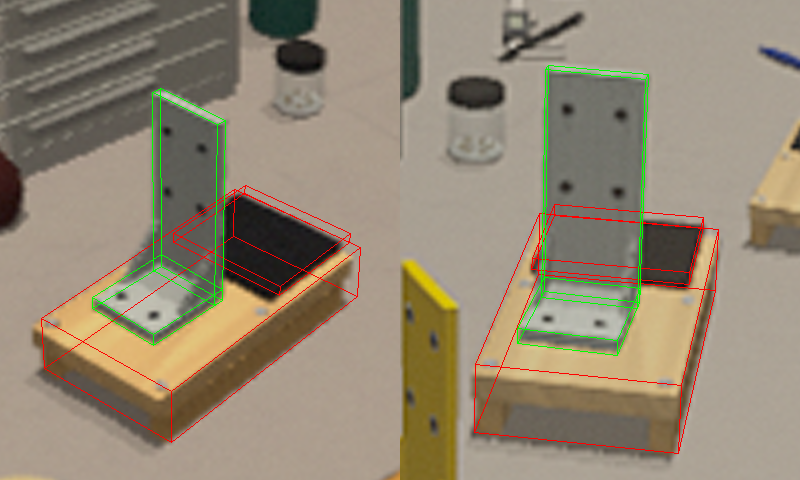

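Identity is right and the bracket fit is good. The stand's mask was poor, so the fitted mat sits about 2 px too far back. I'll refit the stand from the dark mat itself.

```bash
python3 - <<'E'
from fit import *
xb=np.array([.5314,.0672,1.712]);M=[STAND[1]]
vs=[];P=[]
for c in ['scene','side']:
    p=shot(c);P.append(p)
    g=p['frame'].max(2);near=sil(p,[box((-130,-75,40),(30,75,60))],Rz(1.74),np.array([.53,.04,0]))>0
    m=((g<75)&near)
    n,l,st,_=cv2.connectedComponentsWithStats(m.astype(np.uint8));k=1+st[1:,4].argmax();m=l==k
    B=cv2.dilate((sil(p,BR,Rz(xb[2]),np.array([xb[0],xb[1],.045]))>0).astype(np.uint8),np.ones((3,3)))>0
    print(c,m.sum(),st[k]);vs.append((p,m,B))
for y0 in (1.6,1.8):
    xs,f=fit(vs,M,[.53,.045,y0],0);print('stand',xs,f)
for v in vs: print('one view',fit([v],M,xs,0))
R=Rz(xs[2]);print('bracket in stand',R[:2,:2].T@(xb-xs)[:2],np.degrees(xb[2]-xs[2]))
out=[]
for p in P:
    im=cv2.resize(p['frame'],None,fx=4,fy=4,interpolation=cv2.INTER_CUBIC)
    for parts,x,z,col in((STAND,xs,0,(0,0,255)),):
        for q in parts:
            u=[tuple(int(a) for a in (proj(p,Rz(x[2])@v+[x[0],x[1],z])+.5)*4) for v in q]
            for i in range(8):
                for b in(1,2,4):
                    if not i&b: cv2.line(im,u[i],u[i|b],col,1)
    c=(proj(p,[.528,.06,.08])*4).astype(int);out.append(im[c[1]-240:c[1]+240,c[0]-200:c[0]+200])
cv2.imwrite('pics/fit2.png',np.hstack(out))
E
```

```text
scene 468 [288 221  30  26 468]
side 211 [312 232  16  17 211]
stand [0.52916441 0.0484174  1.77767561] 0.19043107202171183
stand [0.52868082 0.04979458 1.77672031] 0.18688353181836595
one view (array([0.52875022, 0.04926081, 1.78625785]), np.float64(0.06063034188034188))
one view (array([0.52797249, 0.04797513, 1.78134994]), np.float64(0.1178909952606635))
bracket in stand [ 0.01648169 -0.00622065] -3.7082003822447795
```

View pics/fit2.png

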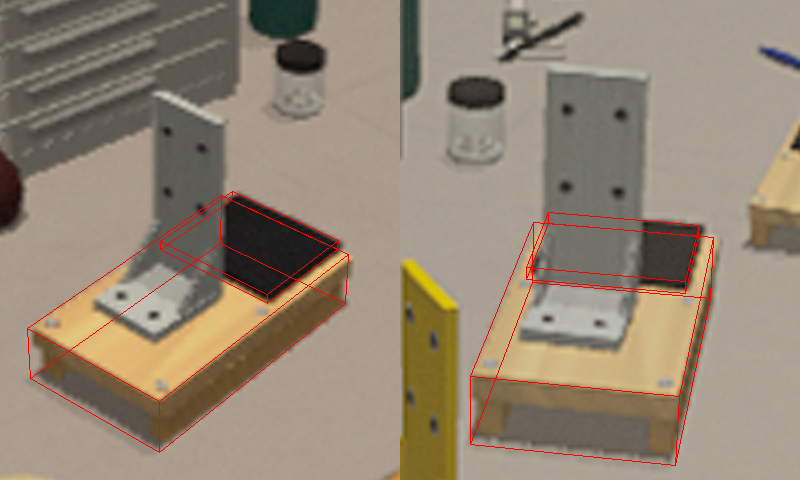

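The crops confirm the choice: the grey bracket on the large stand, mat towards -y. The mat's edge is at about (0.529, 0.049), yaw about 101.7°, and the heel is about 17 mm off it.

Plan:
1. Push the foot end with both fingers, jaws across the stand.
2. Re-orient the jaws along the stand, straddling the plate top, and tilt the hand along with the plate.

I'll write the helper for pose to row.

```bash
cat > mv.py <<'E'
from h import *
from scipy.spatial.transform import Rotation as Ro
PSI=np.radians(101.7);O=np.array([.529,.0487,0.])
XS=np.array([np.cos(PSI),np.sin(PSI),0]);YS=np.array([-np.sin(PSI),np.cos(PSI),0]);Z=np.array([0,0,1.])
def W(x,y,z): return O+XS*x+YS*y+Z*z      # stand frame -> world, m
def S(w): d=np.array(w)-O;return np.array([d@XS,d@YS,d[2]])
def Rt(tx,tz):
    tz=tz/np.linalg.norm(tz);return np.c_[tx,np.cross(tz,tx),tz]
RP=Rt(-YS,-Z)   # push: jaws across
def RT(t,s=-1):      # tilt: jaws along, tau deg; s: tool x = s*x_stand
    t=np.radians(t);z=np.sin(t)*XS-np.cos(t)*Z;x=s*(XS*np.cos(t)+Z*np.sin(t));return Rt(x,z)
def rel(o,p,R):
    A=np.array(o['eef_rot']);return (A.T@(np.array(p)-o['position'])*100).round(2).tolist(),Ro.from_matrix(A.T@R).as_rotvec().round(3).tolist()
def st():
    o=readout.get_obs();print('t',round(o['time'],2),'pos',np.round(o['position'],4),'stand',np.round(S(o['position'])*1000,1),'F',np.round(o['contact_force'],2),'op',round(o['opening'],4),'j',np.round(o['joint_pos'],0));return o
E
python3 - <<'E'
from mv import *
o=st()
xb=np.array([.5314,.0672]);a=1.712;f=np.r_[xb+.07*np.array([np.cos(a),np.sin(a)]),0];print('foot end',S(f))
q=S(f);print(rel(o,W(q[0]+.035,q[1],.30),RP))
E
```

```text
t 1.1 pos [ 0.2684 -0.5645  0.2226] stand [-547.6  379.6  222.6] F [ 0.25 -0.51 -0.53] op 0.0875 j [63. 19. -4. 84.  1. 77. -5.]
foot end [ 0.08749006 -0.01050877  0.        ]
([-55.83, -53.79, -7.75], [0.0, -0.0, -1.331])
```

send_rows --rows '[[[0, 0, -7.7], [0, 0, 0]], [[-55.8, -53.8, -7.7], [0, 0, -1.331]], [[-55.8, -53.8, -7.7], [0, 0, -1.331]], [[-55.8, -53.8, -7.7], [0, 0, -1.331]], [[-55.8, -53.8, -7.7], [0, 0, -1.331]], [[-55.8, -53.8, -7.7], [0, 0, -1.331]], [[-55.8, -53.8, -7.7], [0, 0, -1.331]], [[-55.8, -53.8, -7.7], [0, 0, -1.331]], [[-55.8, -53.8, -7.7], [0, 0, -1.331]], [[-55.8, -53.8, -7.7], [0, 0, -1.331]]]' --grip 2.5

```text
time: 2.35
position: [0.4474, -0.0292, 0.296]
eef_rot: [[0.979, 0.203, 0.001], [0.203, -0.979, -0.001], [0.001, 0.001, -1.0]]
contact_force: [1.1, -0.1, 0.1]
opening: 0.0249
```

```bash
python3 -c "
from mv import *
o=st();print(rel(o,W(.1225,-.0105,.30),RP))"
```

```text
t 2.35 pos [ 0.4474 -0.0292  0.296 ] stand [-59.8  95.7 296. ] F [ 1.09 -0.14  0.06] op 0.0249 j [ 37.  -4. -36. 100.  -2.  83.  13.]
([10.62, -18.23, -0.41], [0.001, -0.001, -0.0])
```

send_rows --rows '[[[10.6, -18.2, -0.4], [0, 0, 0]], [[10.6, -18.2, -0.4], [0, 0, 0]], [[10.6, -18.2, -0.4], [0, 0, 0]], [[10.6, -18.2, -0.4], [0, 0, 0]], [[10.6, -18.2, -0.4], [0, 0, 0]], [[10.6, -18.2, -0.4], [0, 0, 0]]]'

```text
time: 3.1
position: [0.514, 0.1674, 0.2995]
eef_rot: [[0.979, 0.202, -0.0], [0.202, -0.979, -0.001], [-0.0, 0.001, -1.0]]
contact_force: [-0.2, 0.3, 0.5]
opening: 0.0248
```

```bash
python3 -c "
from mv import *
o=st();print(rel(o,W(.1225,-.0105,.05),RP))
p=shot('wrist','w1')"
```

```text
t 3.1 pos [0.514  0.1674 0.2995] stand [119.3  -9.4 299.5] F [-0.23  0.28  0.45] op 0.0248 j [ 20.  12. -49.  87.   9.  85. -18.]
([0.11, -0.34, 24.95], [0.001, 0.0, -0.001])
```

View pics/w1.png

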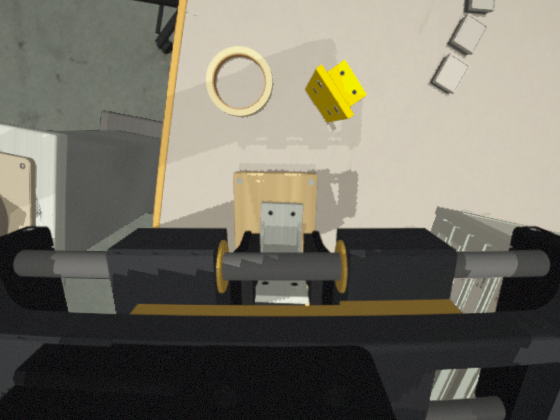

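The wrist view shows the stand's end (234..316, 172), the foot end (261..303, 204) and the bracket nearly square with the tool. I'll compute these positions to check the stand's pose.

```bash
python3 -c "
from mv import *
p=shot('wrist')
for n,uv,z in (('standL',(234,172),.045),('standR',(316,172),.045),('footL',(261,204),.055),('footR',(303,204),.055)):
  w=ray(p,uv,z);print(n,w.round(4),S(w).round(4))
o=st();print(rel(o,W(.1225,-.0105,.05),RP))"
```

```text
standL [0.447  0.1635 0.045 ] [0.1291 0.057  0.045 ]
standR [0.5604 0.1866 0.045 ] [ 0.1287 -0.0587  0.045 ]
footL [0.4931 0.128  0.055 ] [0.0849 0.019  0.055 ]
footR [0.5513 0.1398 0.055 ] [ 0.0847 -0.0403  0.055 ]
t 3.2 pos [0.5141 0.167  0.2997] stand [118.9  -9.4 299.7] F [ 0.23  0.4  -0.35] op 0.0252 j [ 20.  12. -49.  87.   9.  85. -18.]
([0.1, -0.38, 24.97], [0.001, -0.0, -0.002])
```

send_rows --rows '[[[0, 0, 6], [0, 0, 0]], [[0, 0, 12], [0, 0, 0]], [[0, 0, 18], [0, 0, 0]], [[0, 0, 22], [0, 0, 0]], [[0, 0, 24], [0, 0, 0]], [[0, 0, 24.7], [0, 0, 0]], [[0, 0, 25], [0, 0, 0]], [[0, 0, 25], [0, 0, 0]]]'

```text
time: 4.2
position: [0.5148, 0.1686, 0.0506]
eef_rot: [[0.979, 0.202, 0.002], [0.202, -0.979, 0.0], [0.002, 0.0, -1.0]]
contact_force: [0.6, -0.1, 0.9]
opening: 0.0252
```

```bash
python3 -c "
from mv import *
o=st();print(rel(o,W(.0945,-.0107,.050),RP),rel(o,W(.0795,-.0107,.050),RP))"
```

```text
t 4.2 pos [0.5148 0.1686 0.0506] stand [120.3 -10.4  50.6] F [ 0.64 -0.07  0.89] op 0.0252 j [ 15.  25. -45. 105.  20.  58. -27.]
([0.03, 2.58, 0.07], [0.0, -0.002, -0.0]) ([0.03, 4.08, 0.07], [0.0, -0.002, -0.0])
```

send_rows --rows '[[[0, 1.2, 0], [0, 0, 0]], [[0, 2.2, 0], [0, 0, 0]], [[0, 2.5, 0], [0, 0, 0]], [[0, 2.7, 0], [0, 0, 0]], [[0, 2.9, 0], [0, 0, 0]], [[0, 3.1, 0], [0, 0, 0]], [[0, 3.3, 0], [0, 0, 0]], [[0, 3.5, 0], [0, 0, 0]], [[0, 3.7, 0], [0, 0, 0]], [[0, 3.7, 0], [0, 0, 0]]]'

```text
time: 5.45
position: [0.5217, 0.132, 0.0496]
eef_rot: [[0.979, 0.202, 0.0], [0.202, -0.979, -0.0], [0.0, 0.0, -1.0]]
contact_force: [0.2, 3.9, 3.7]
opening: 0.0251
```

```bash
python3 -c "
from mv import *
o=st();print(rel(o,W(.0795,-.0107,.050),RP))"
```

```text
t 5.45 pos [0.5217 0.132  0.0496] stand [83.  -9.8 49.6] F [0.15 3.88 3.66] op 0.0251 j [ 19.  24. -45. 106.  20.  58. -22.]
([0.09, 0.35, -0.04], [0.0, -0.0, -0.0])
```

send_rows --rows '[[[0, 0.1, -0.05], [0, 0, 0]], [[0, 0.2, -0.05], [0, 0, 0]], [[0, 0.3, -0.05], [0, 0, 0]], [[0, 0.35, -0.05], [0, 0, 0]], [[0, 0.35, -0.05], [0, 0, 0]]]'

```text
time: 6.08
position: [0.5221, 0.1286, 0.0499]
eef_rot: [[0.979, 0.202, -0.0], [0.202, -0.979, -0.0], [-0.0, 0.0, -1.0]]
contact_force: [-0.2, 1.6, -1.0]
opening: 0.0251
```

```bash
python3 -c "
from mv import *
o=st();p=shot('scene');P=shot('side')
from fit import *
vb=[(q,pick('bracket',q,proj(q,[.53,.05,.1])),np.zeros((420,560),bool)) for q in(p,P)]
x,g=fit(vb,BR,[.53,.05,1.775],.045);print(S([x[0],x[1],0]),np.degrees(x[2]-PSI),g)"
```

```text
t 6.08 pos [0.5221 0.1286 0.0499] stand [79.6 -9.4 49.9] F [-0.18  1.59 -0.99] op 0.0251 j [ 19.  24. -45. 106.  20.  58. -22.]
[0.01938866 0.02982784 0.        ] -67.17550495104659 4.247352941176471
```

send_rows --rows '[[[0, 0.1, 0], [0, 0, 0]], [[0, 0.15, 0], [0, 0, 0]], [[0, 0.2, 0], [0, 0, 0]], [[0, 0.2, 0], [0, 0, 0]]]'

```text
time: 6.78
position: [0.5225, 0.1283, 0.0503]
eef_rot: [[0.979, 0.203, 0.0], [0.203, -0.979, 0.002], [0.001, -0.002, -1.0]]
contact_force: [-0.1, 6.3, -0.4]
opening: 0.0251
```

send_rows --rows '[[[0, 0.1, 0], [0, 0, 0]], [[0, 0.1, 0], [0, 0, 0]], [[0, 0.1, 0], [0, 0, 0]]]'

```text
time: 7.15
position: [0.5227, 0.1282, 0.0504]
eef_rot: [[0.979, 0.204, 0.001], [0.204, -0.979, 0.003], [0.001, -0.003, -1.0]]
contact_force: [-1.8, 8.6, -0.9]
opening: 0.025
```

```bash
python3 -c "
from mv import *
o=st();
p=shot('side');c=proj(p,[.53,.07,.09]).astype(int);im=p['frame'][c[1]-60:c[1]+60,c[0]-70:c[0]+70];a=cv2.resize(im,None,fx=4,fy=4,interpolation=cv2.INTER_CUBIC)
cv2.imwrite('pics/s2.png',a)"
```

```text
t 7.15 pos [0.5227 0.1282 0.0504] stand [79.1 -9.9 50.4] F [-1.77  8.55 -0.91] op 0.025 j [ 19.  24. -45. 106.  20.  58. -22.]
```

View pics/s2.png

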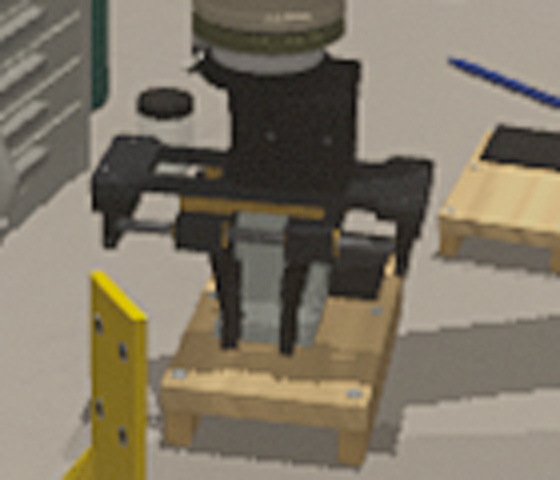

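Contact with the edge: force rises to 8.6 N with no more travel, and the foot end is at 69.6 mm, so the heel is at about 0. Next I retreat and re-orient above.

send_rows --rows '[[[0, -1, 0], [0, 0, 0]], [[0, -1.5, -2], [0, 0, 0]], [[0, -1.5, -8], [0, 0, 0]], [[0, -1.5, -14], [0, 0, 0]], [[0, -1.5, -20], [0, 0, 0]], [[0, -1.5, -25], [0, 0, 0]], [[0, -1.5, -25], [0, 0, 0]]]' --grip 2.8

```text
time: 8.07
position: [0.521, 0.1415, 0.3053]
eef_rot: [[0.979, 0.203, 0.008], [0.203, -0.979, 0.001], [0.008, 0.001, -1.0]]
contact_force: [-1.2, -0.1, -1.0]
opening: 0.0284
```

```bash
python3 -c "
from mv import *
o=st();print(rel(o,W(-.16,-.0107,.25),RT(0)));print(rel(o,W(-.19,-.0107,.18),RT(50)))
from fit import *
vb=[(q,pick('bracket',q,proj(q,[.53,.05,.1])),np.zeros((420,560),bool)) for q in(shot('scene'),shot('side'))]
print([v[1].sum() for v in vb])
for v in (vb,vb[:1],vb[1:]):
  x,g=fit(v,BR,[.53,.05,1.775],.045);print(S([x[0],x[1],0]),np.degrees(x[2]-PSI),g)"
```

```text
t 8.07 pos [0.521  0.1415 0.3053] stand [ 92.5 -11.  305.3] F [-1.2  -0.05 -0.99] op 0.0284 j [ 23.  11. -50.  87.   9.  85. -15.]
([-0.07, 25.25, 5.56], [-0.005, -0.007, 1.571])
([-0.13, 28.24, 12.56], [0.677, -0.688, 1.464])
[np.int64(1161), np.int64(1702)]
[-0.00103156 -0.00808083  0.        ] -1.7232712617359387 0.09672014026159628
[-0.00140059 -0.00789191  0.        ] -3.350760170245408 0.047372954349698536
[-0.00350919 -0.00856979  0.        ] 0.2386695058587384 0.041899236192714455
```

send_rows --rows '[[[0, 6, 0], [0, 0, 0.19]], [[0, 12, 0], [0, 0, 0.37]], [[0, 18, 0], [0, 0, 0.56]], [[0, 25.2, 0], [0, 0, 0.74]], [[0, 25.2, 0], [0, 0, 0.93]], [[0, 25.2, 0], [0, 0, 1.11]], [[0, 25.2, 0], [0, 0, 1.3]], [[0, 25.2, 0], [0, 0, 1.48]], [[0, 25.2, 0], [0, 0, 1.571]], [[0, 25.2, 0], [0, 0, 1.571]]]'

```text
time: 9.52
position: [0.5704, -0.1061, 0.299]
eef_rot: [[0.203, -0.979, -0.002], [-0.979, -0.203, 0.0], [-0.001, 0.002, -1.0]]
contact_force: [-0.4, 0.9, 0.4]
opening: 0.0279
```

```bash
python3 -c "
from mv import *
o=st();print(rel(o,W(-.19,-.0095,.15),RT(50)))"
```

```text
t 9.53 pos [ 0.5704 -0.1061  0.299 ] stand [-160.    -9.1  299. ] F [-0.44  0.87  0.37] op 0.0279 j [ 31.  14. -30.  82.   7.  86. -77.]
([3.01, -0.07, 14.9], [0.002, -0.872, -0.0])
```

send_rows --rows '[[[0.6, 0, 3], [0, -0.18, 0]], [[1.2, 0, 6], [0, -0.35, 0]], [[1.8, 0, 9], [0, -0.52, 0]], [[2.4, 0, 12], [0, -0.7, 0]], [[3, 0, 14.9], [0, -0.872, 0]], [[3, 0, 14.9], [0, -0.872, 0]], [[3, 0, 14.9], [0, -0.872, 0]]]'

```text
time: 10.4
position: [0.5777, -0.1346, 0.1527]
eef_rot: [[0.134, -0.979, -0.154], [-0.631, -0.204, 0.749], [-0.764, -0.003, -0.645]]
contact_force: [0.6, 0.3, 1.1]
opening: 0.0279
```

```bash
python3 -c "
from mv import *
o=st();print(rel(o,W(-.19,-.0095,.15),RT(50)));print(np.round(o['qd'],1));print(rel(o,W(-.15,-.0095,.25),RT(0)))"
```

```text
t 10.4 pos [ 0.5777 -0.1346  0.1527] stand [-189.4  -10.5  152.7] F [0.63 0.33 1.13] op 0.0279 j [ 47.  46. -30.  72. -20.  95. -55.]
([0.24, 0.1, 0.13], [-0.001, -0.002, 0.003])
[-1.  -4.3 -1.3 -0.7 -0.2  0.  -0.2]
([-9.98, 0.06, -3.26], [-0.002, 0.87, 0.003])
```

```bash
python3 -c "
from mv import *
o=st();print(rel(o,W(.004,-.0095,.25),RT(0)))"
```

```text
t 10.4 pos [ 0.5777 -0.1346  0.1527] stand [-189.4  -10.5  152.7] F [0.63 0.33 1.13] op 0.0279 j [ 47.  46. -30.  72. -20.  95. -55.]
([-19.91, 0.04, 8.51], [-0.002, 0.87, 0.003])
```

send_rows --rows '[[[-4, 0, -1], [0, 0.18, 0]], [[-8, 0, -2], [0, 0.36, 0]], [[-10, 0, -3.3], [0, 0.53, 0]], [[-10, 0, -3.3], [0, 0.71, 0]], [[-10, 0, -3.3], [0, 0.87, 0]], [[-10, 0, -3.3], [0, 0.87, 0]]]'

```text
time: 11.15
position: [0.5698, -0.0912, 0.255]
eef_rot: [[0.213, -0.977, 0.01], [-0.977, -0.213, -0.003], [0.005, -0.009, -1.0]]
contact_force: [-0.1, -0.2, 0.6]
opening: 0.0284
```

```bash
python3 -c "
from mv import *
o=st();print(rel(o,W(.004,-.0095,.25),RT(0)))"
```

```text
t 11.15 pos [ 0.5698 -0.0912  0.255 ] stand [-145.3  -11.5  255. ] F [-0.09 -0.2   0.64] op 0.0284 j [ 29.  14. -29.  88.   7.  80. -78.]
([-14.93, 0.05, 0.43], [-0.009, -0.005, 0.01])
```

send_rows --rows '[[[-5, 0, 0], [0, 0, 0]], [[-10, 0, 0], [0, 0, 0]], [[-14, 0, 0], [0, 0, 0.005]], [[-14.9, 0, 0.5], [0, 0, 0.01]], [[-14.9, 0, 0.5], [0, 0, 0.01]], [[-14.9, 0, 0.5], [0, 0, 0.01]]]'

```text
time: 11.9
position: [0.5392, 0.047, 0.2448]
eef_rot: [[0.191, -0.982, 0.001], [-0.982, -0.191, 0.001], [-0.001, -0.001, -1.0]]
contact_force: [-0.7, -0.1, -0.6]
opening: 0.0281
```

```bash
python3 -c "
from mv import *
o=st();print(rel(o,W(.004,-.0095,.180),RT(0)))
p=shot('scene');P=shot('side');ims=[]
for q in(p,P):
  c=proj(q,[.53,.05,.15]).astype(int);ims.append(cv2.resize(q['frame'][c[1]-60:c[1]+70,c[0]-50:c[0]+50],None,fx=4,fy=4,interpolation=cv2.INTER_CUBIC))
cv2.imwrite('pics/a3.png',np.hstack(ims))"
```

```text
t 11.9 pos [0.5392 0.047  0.2448] stand [ -3.8  -9.7 244.8] F [-0.69 -0.13 -0.65] op 0.0281 j [ 21.  11. -35.  93.   6.  78. -93.]
([-0.77, 0.03, 6.48], [-0.001, 0.001, -0.012])
```

View pics/a3.png

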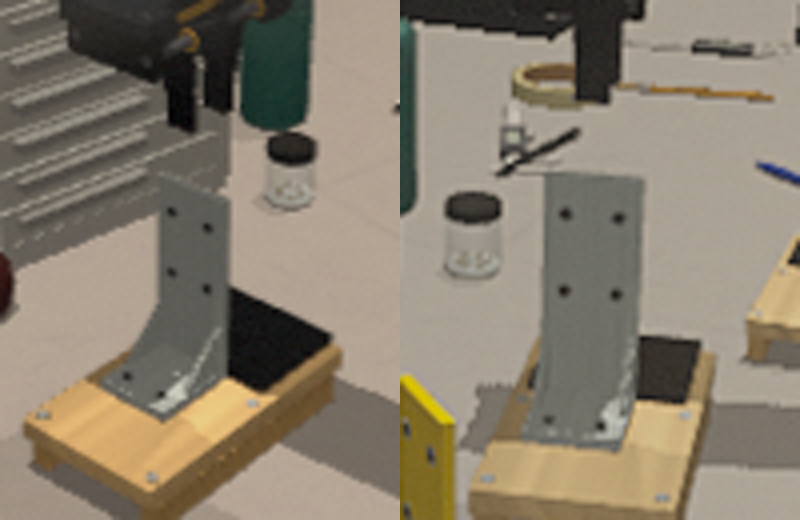

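The bracket stands upright against the mat edge, and the fingers are above its top. I shift 8 mm and descend to straddle it.

send_rows --rows '[[[-0.8, 0, 0.5], [0, 0, -0.01]], [[-0.8, 0, 1.5], [0, 0, -0.01]], [[-0.8, 0, 3], [0, 0, -0.01]], [[-0.8, 0, 4.5], [0, 0, -0.01]], [[-0.8, 0, 5.5], [0, 0, -0.01]], [[-0.8, 0, 6.2], [0, 0, -0.01]], [[-0.8, 0, 6.5], [0, 0, -0.01]], [[-0.8, 0, 6.5], [0, 0, -0.01]]]'

```text
time: 13.0
position: [0.5374, 0.0566, 0.1793]
eef_rot: [[0.202, -0.979, -0.0], [-0.979, -0.202, 0.002], [-0.002, -0.0, -1.0]]
contact_force: [-0.2, 0.1, 0.1]
opening: 0.0279
```

```bash
cat >> mv.py <<'E'
def plan(o,ths,g=.028,d=.015,tmax=50,front=False,off=(0,0)):
    # plate angle th deg about the mat corner; tool pose with the plate's back edge on the back finger (or front face on the front finger)
    for th in ths:
        t=np.radians(th);tau=min(th,tmax);a=np.radians(tau)
        E=np.array([-.142*np.sin(t),.053+.142*np.cos(t)])
        n=np.array([np.cos(a),np.sin(a)]);ax=np.array([np.sin(a),-np.cos(a)])
        if front: F=E+.008*np.array([np.cos(t),np.sin(t)]);P=F-n*g/2+ax*d
        else: P=E+n*g/2+ax*d
        P=P+off
        s,r=rel(o,W(P[0],-.0095,P[1]),RT(tau));print(th,'P',(P*1000).round(1),s,r)
E
python3 -c "
from mv import *
o=st();plan(o,[0,4,8,12,16,20,24],front=True)"
```

```text
t 13.0 pos [0.5374 0.0566 0.1793] stand [  6.1  -9.8 179.3] F [-0.18  0.05  0.07] op 0.0279 j [ 20.  13. -35.  98.   8.  71. -95.]
0 P [ -6. 180.] [1.21, 0.03, -0.08] [-0.0, 0.002, -0.0]
4 P [-14.8 179.3] [2.09, 0.03, -0.01] [-0.0, -0.068, -0.0]
8 P [-23.6 177.9] [2.97, 0.03, 0.13] [-0.0, -0.138, -0.0]
12 P [-32.3 176. ] [3.83, 0.03, 0.32] [-0.0, -0.208, -0.0]
16 P [-40.8 173.4] [4.68, 0.03, 0.57] [-0.0, -0.277, -0.0]
20 P [-49.1 170.3] [5.51, 0.03, 0.89] [-0.0, -0.347, -0.0]
24 P [-57.1 166.6] [6.32, 0.03, 1.26] [-0.0, -0.417, -0.0]
```

send_rows --rows '[[[0.6, 0, 0], [0, 0, 0]], [[1.1, 0, 0], [0, 0, 0]], [[1.65, 0, 0], [0, -0.035, 0]], [[2.1, 0, 0], [0, -0.07, 0]], [[2.5, 0, 0.05], [0, -0.105, 0]], [[2.95, 0, 0.15], [0, -0.14, 0]], [[3.4, 0, 0.2], [0, -0.175, 0]], [[3.8, 0, 0.3], [0, -0.21, 0]], [[4.25, 0, 0.45], [0, -0.245, 0]], [[4.25, 0, 0.45], [0, -0.245, 0]]]'

```text
time: 14.25
position: [0.5459, 0.0136, 0.174]
eef_rot: [[0.194, -0.98, -0.05], [-0.95, -0.2, 0.24], [-0.245, 0.001, -0.969]]
contact_force: [0.1, 0.6, -0.1]
opening: 0.0278
```

```bash
python3 -c "
from mv import *
o=st();plan(o,[14,16,20,24],front=True);plan(o,[20,24,28,32,36,40])
P=shot('side');p=shot('scene');ims=[]
for q in(p,P):
  c=proj(q,[.53,.03,.13]).astype(int);ims.append(cv2.resize(q['frame'][c[1]-60:c[1]+60,c[0]-50:c[0]+50],None,fx=4,fy=4,interpolation=cv2.INTER_CUBIC))
cv2.imwrite('pics/a4.png',np.hstack(ims))"
```

```text
t 14.25 pos [0.5459 0.0136 0.174 ] stand [-37.8  -9.4 174. ] F [ 0.07  0.62 -0.09] op 0.0278 j [ 30.  17. -33.  96.  -5.  72. -79.]
14 P [-36.5 174.8] [-0.14, -0.01, -0.04] [0.0, 0.003, -0.003]
16 P [-40.8 173.4] [0.3, -0.01, -0.02] [0.0, -0.032, -0.003]
20 P [-49.1 170.3] [1.19, -0.01, 0.09] [0.0, -0.101, -0.003]
24 P [-57.1 166.6] [2.06, -0.01, 0.25] [0.0, -0.171, -0.003]
20 P [-30.3 177.1] [-0.8, -0.01, -0.12] [0.0, -0.101, -0.003]
24 P [-38.9 174.7] [0.09, -0.01, -0.09] [0.0, -0.171, -0.003]
28 P [-47.3 171.7] [0.98, -0.01, -0.01] [-0.0, -0.241, -0.003]
32 P [-55.4 168.1] [1.86, -0.01, 0.14] [-0.0, -0.311, -0.003]
36 P [-63.3 164. ] [2.72, -0.02, 0.35] [-0.0, -0.381, -0.003]
40 P [-70.9 159.3] [3.57, -0.02, 0.62] [-0.0, -0.45, -0.003]
```

View pics/a4.png

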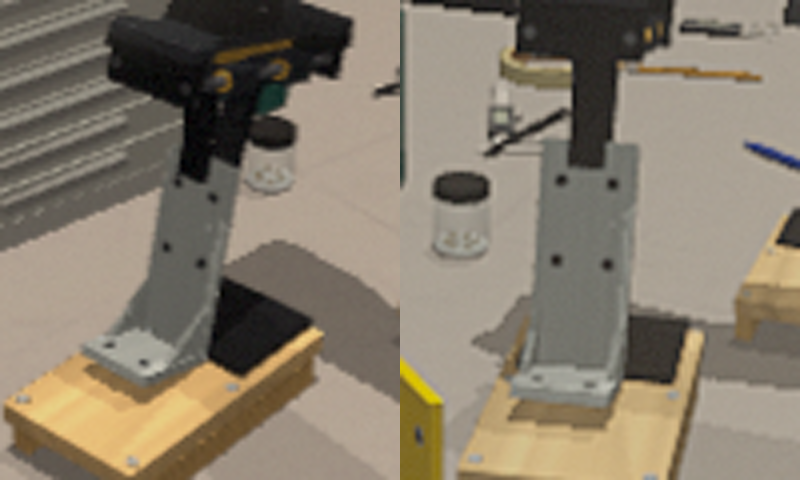

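The plate tilts at about 14° in front of the front finger, the heel still at the mat edge and the fingers straddling the top. I continue slowly through the balance point.

send_rows --rows '[[[0.2, 0, 0], [0, -0.02, 0]], [[0.4, 0, 0], [0, -0.04, 0]], [[0.6, 0, 0], [0, -0.06, 0]], [[0.8, 0, 0.05], [0, -0.075, 0]], [[1, 0, 0.05], [0, -0.09, 0]], [[1.2, 0, 0.1], [0, -0.1, 0]], [[1.4, 0, 0.1], [0, -0.12, 0]], [[1.6, 0, 0.1], [0, -0.14, 0]], [[1.6, 0, 0.1], [0, -0.14, 0]], [[1.6, 0, 0.1], [0, -0.14, 0]]]'

```text
time: 15.6
position: [0.549, 0.0001, 0.1697]
eef_rot: [[0.187, -0.979, -0.076], [-0.907, -0.202, 0.37], [-0.377, -0.0, -0.926]]
contact_force: [-0.2, 0.1, -0.1]
opening: 0.0278
```

```bash
python3 -c "
from mv import *
o=st();plan(o,[22,24,26],front=True);plan(o,[28,30,32,36,40,44,48,50])
p=shot('scene');P=shot('side')
for q in (p,P):
  for d in finder.spot_point('bracket_top',q)[:2]: print(round(d['score'],2),S(d['position']).round(3))"
```

```text
t 15.6 pos [5.490e-01 1.000e-04 1.697e-01] stand [-51.6  -9.7 169.7] F [-0.23  0.08 -0.11] op 0.0278 j [ 35.  21. -33.  93. -10.  75. -72.]
22 P [-53.1 168.5] [0.19, 0.02, 0.06] [-0.0, 0.003, -0.0]
24 P [-57.1 166.6] [0.63, 0.02, 0.08] [-0.0, -0.032, -0.0]
26 P [-61.1 164.5] [1.07, 0.02, 0.13] [-0.0, -0.067, -0.0]
28 P [-47.3 171.7] [-0.48, 0.02, -0.02] [-0.0, -0.102, -0.0]
30 P [-51.4 170. ] [-0.03, 0.02, -0.01] [-0.0, -0.137, -0.0]
32 P [-55.4 168.1] [0.41, 0.02, 0.01] [-0.0, -0.172, -0.0]
36 P [-63.3 164. ] [1.3, 0.02, 0.09] [-0.0, -0.241, -0.0]
40 P [-70.9 159.3] [2.18, 0.02, 0.24] [-0.0, -0.311, -0.0]
44 P [-78.2 154.1] [3.05, 0.02, 0.45] [-0.0, -0.381, -0.0]
48 P [-85.  148.4] [3.9, 0.02, 0.72] [-0.0, -0.451, -0.0]
50 P [-88.3 145.4] [4.32, 0.02, 0.87] [-0.0, -0.486, -0.0]
0.89 [ 0.225 -0.065  0.151]
0.79 [-0.052 -0.006  0.186]
0.98 [-0.049 -0.007  0.183]
```

send_rows --rows '[[[0.15, 0, 0], [0, -0.02, 0]], [[0.3, 0, 0], [0, -0.03, 0]], [[0.45, 0, 0], [0, -0.05, 0]], [[0.6, 0, 0.05], [0, -0.06, 0]], [[0.6, 0, 0.05], [0, -0.07, 0]], [[0.6, 0, 0.05], [0, -0.08, 0]]]'

```text
time: 16.55
position: [0.5501, -0.0052, 0.167]
eef_rot: [[0.181, -0.979, -0.091], [-0.874, -0.202, 0.441], [-0.451, -0.0, -0.893]]
contact_force: [0.6, -1.1, -0.2]
opening: 0.0279
```

```bash
python3 -c "
from mv import *
o=st();plan(o,[24],front=True);plan(o,[32,34,36,40,44,48,50])
p=shot('scene');P=shot('side')
for q in (p,P):
  for d in finder.spot_point('bracket_top',q)[:2]: print(round(d['score'],2),S(d['position']).round(3))"
```

```text
t 16.55 pos [ 0.5501 -0.0052  0.167 ] stand [-57.1  -9.7 167. ] F [ 0.56 -1.13 -0.24] op 0.0279 j [ 37.  24. -33.  92. -13.  76. -68.]
24 P [-57.1 166.6] [0.03, 0.02, 0.03] [-0.0, 0.049, -0.0]
32 P [-55.4 168.1] [-0.2, 0.02, -0.03] [-0.0, -0.091, -0.0]
34 P [-59.4 166.1] [0.25, 0.02, -0.03] [-0.0, -0.126, -0.0]
36 P [-63.3 164. ] [0.69, 0.02, -0.01] [-0.0, -0.161, -0.0]
40 P [-70.9 159.3] [1.58, 0.02, 0.06] [-0.0, -0.231, -0.0]
44 P [-78.2 154.1] [2.46, 0.02, 0.2] [-0.0, -0.3, -0.0]
48 P [-85.  148.4] [3.33, 0.02, 0.4] [-0.0, -0.37, -0.0]
50 P [-88.3 145.4] [3.76, 0.02, 0.52] [-0.0, -0.405, -0.0]
0.91 [ 0.222 -0.06   0.149]
0.72 [-0.074 -0.01   0.178]
0.94 [-0.071 -0.006  0.175]
0.7 [ 0.224 -0.06   0.149]
```

It crossed onto the back finger (top at -72, 176 mm, plate about 32°, about 1 N on the tool). I lower it, tilting with the plate.

send_rows --rows '[[[0.25, 0, 0], [0, -0.12, 0]], [[0.7, 0, 0], [0, -0.16, 0]], [[1.1, 0, 0], [0, -0.195, 0]], [[1.6, 0, 0.05], [0, -0.23, 0]], [[2, 0, 0.1], [0, -0.265, 0]], [[2.45, 0, 0.2], [0, -0.3, 0]], [[2.9, 0, 0.3], [0, -0.335, 0]], [[3.3, 0, 0.4], [0, -0.37, 0]], [[3.75, 0, 0.5], [0, -0.405, 0]], [[3.75, 0, 0.5], [0, -0.405, 0]]]'

```text
time: 18.0
position: [0.5562, -0.0366, 0.1446]
eef_rot: [[0.128, -0.98, -0.155], [-0.629, -0.201, 0.751], [-0.767, 0.001, -0.642]]
contact_force: [-0.0, -0.9, -0.9]
opening: 0.0278
```

```bash
python3 -c "
from mv import *
o=st();plan(o,[50,54,58,62,66,70,74,78,82,86,90])
p=shot('scene');P=shot('side')
for q in (p,P):
  for l in ('bracket_top','bracket'):
    for d in finder.spot_point(l,q)[:2]: print(l,round(d['score'],2),S(d['position']).round(3))"
```

```text
t 18.0 pos [ 0.5562 -0.0366  0.1446] stand [-89.1  -9.4 144.6] F [-0.03 -0.86 -0.91] op 0.0278 j [ 45.  40. -33.  84. -23.  86. -57.]
50 P [-88.3 145.4] [-0.1, -0.01, 0.01] [-0.0, 0.001, -0.002]
54 P [-94.4 137.5] [0.89, -0.02, 0.05] [-0.0, 0.001, -0.002]
58 P [-99.9 129.3] [1.87, -0.02, 0.15] [-0.0, 0.001, -0.002]
62 P [-104.9  120.7] [2.85, -0.02, 0.32] [-0.0, 0.001, -0.002]
66 P [-109.2  111.8] [3.81, -0.02, 0.56] [-0.0, 0.001, -0.002]
70 P [-112.9  102.6] [4.75, -0.02, 0.86] [-0.0, 0.001, -0.002]
74 P [-116.    93.2] [5.67, -0.03, 1.24] [-0.0, 0.001, -0.002]
78 P [-118.4   83.6] [6.56, -0.03, 1.67] [-0.0, 0.001, -0.002]
82 P [-120.1   73.8] [7.42, -0.03, 2.16] [-0.0, 0.001, -0.002]
86 P [-121.2   64. ] [8.24, -0.03, 2.72] [-0.0, 0.001, -0.002]
90 P [-121.5   54.1] [9.03, -0.03, 3.33] [-0.0, 0.001, -0.002]
bracket_top 0.83 [ 0.224 -0.063  0.148]
bracket_top 0.56 [-0.104 -0.008  0.147]
bracket 0.98 [ 0.007 -0.013  0.044]
bracket_top 0.96 [-0.103 -0.009  0.146]
bracket_top 0.71 [ 0.226 -0.064  0.15 ]
bracket 0.79 [ 0.007 -0.007  0.043]
bracket 0.56 [ 0.222 -0.059  0.001]
```

send_rows --rows '[[[0.4, 0, 0], [0, 0, 0]], [[0.9, 0, 0.05], [0, 0, 0]], [[1.4, 0, 0.1], [0, 0, 0]], [[1.9, 0, 0.15], [0, 0, 0]], [[2.4, 0, 0.25], [0, 0, 0]], [[2.9, 0, 0.3], [0, 0, 0]], [[3.4, 0, 0.45], [0, 0, 0]], [[3.8, 0, 0.55], [0, 0, 0]], [[4.3, 0, 0.7], [0, 0, 0]], [[4.3, 0, 0.7], [0, 0, 0]]]'

```text
time: 19.55
position: [0.5608, -0.0578, 0.1078]
eef_rot: [[0.13, -0.979, -0.155], [-0.63, -0.202, 0.75], [-0.766, 0.0, -0.643]]
contact_force: [0.8, -1.7, -0.1]
opening: 0.0279
```

```bash
python3 -c "
from mv import *
o=st();plan(o,[68,70,74,78,82,86,90])
p=shot('scene');P=shot('side');ims=[]
for q in (p,P):
  for l in ('bracket_top','bracket'):
    for d in finder.spot_point(l,q)[:2]: print(l,round(d['score'],2),S(d['position']).round(3))
  c=proj(q,[.53,-.03,.1]).astype(int);ims.append(cv2.resize(q['frame'][c[1]-55:c[1]+65,c[0]-50:c[0]+50],None,fx=4,fy=4,interpolation=cv2.INTER_CUBIC))
cv2.imwrite('pics/a5.png',np.hstack(ims))"
```

```text
t 19.55 pos [ 0.5608 -0.0578  0.1078] stand [-110.8   -9.5  107.8] F [ 0.82 -1.67 -0.13] op 0.0279 j [ 45.  44. -31.  83. -22.  85. -55.]
68 P [-111.2  107.3] [0.06, 0.0, 0.0] [-0.0, -0.0, -0.001]
70 P [-112.9  102.6] [0.53, 0.0, 0.16] [-0.0, -0.0, -0.001]
74 P [-116.    93.2] [1.45, 0.0, 0.53] [-0.0, -0.0, -0.001]
78 P [-118.4   83.6] [2.34, 0.0, 0.97] [-0.0, -0.0, -0.001]
82 P [-120.1   73.8] [3.2, 0.0, 1.47] [-0.0, -0.0, -0.001]
86 P [-121.2   64. ] [4.02, -0.0, 2.02] [-0.0, -0.0, -0.001]
90 P [-121.5   54.1] [4.8, -0.0, 2.63] [-0.0, -0.0, -0.001]
bracket_top 0.6 [-0.126 -0.008  0.108]
bracket_top 0.59 [ 0.223 -0.066  0.149]
bracket 0.79 [ 0.226 -0.06   0.002]
bracket 0.56 [ 0.013 -0.008  0.043]
bracket_top 0.95 [ 0.226 -0.063  0.152]
bracket_top 0.67 [-0.123 -0.006  0.106]
bracket 0.89 [ 0.012 -0.008  0.046]
bracket 0.57 [ 0.222 -0.059  0.001]
```

View pics/a5.png

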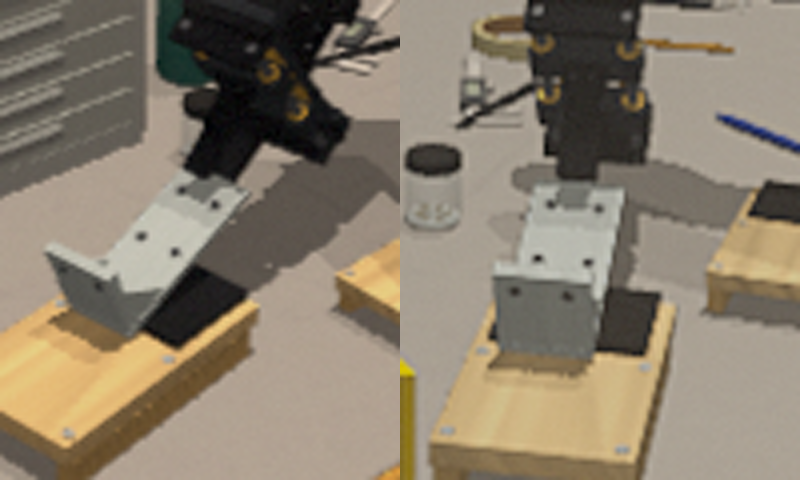

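Plate at about 67°, leaning on the back finger, square. I continue down.

send_rows --rows '[[[0.5, 0, 0.15], [0, 0, 0]], [[1, 0, 0.35], [0, 0, 0]], [[1.4, 0, 0.5], [0, 0, 0]], [[1.9, 0, 0.75], [0, 0, 0]], [[2.3, 0, 0.95], [0, 0, 0]], [[2.7, 0, 1.2], [0, 0, 0]], [[3.1, 0, 1.4], [0, 0, 0]], [[3.5, 0, 1.65], [0, 0, 0]], [[3.8, 0, 1.85], [0, 0, 0]], [[3.8, 0, 1.85], [0, 0, 0]]]'

```text
time: 21.1
position: [0.5629, -0.0677, 0.0669]
eef_rot: [[0.13, -0.979, -0.155], [-0.63, -0.202, 0.75], [-0.766, 0.0, -0.643]]
contact_force: [0.4, -0.1, -1.6]
opening: 0.0279
```

```bash
python3 -c "
from mv import *
o=st();plan(o,[84,86,88,90]);plan(o,[90],off=(0,-.004))
p=shot('scene');P=shot('side')
for q in (p,P):
  for l in ('bracket_top','bracket'):
    for d in finder.spot_point(l,q)[:2]: print(l,round(d['score'],2),S(d['position']).round(3))"
```

```text
t 21.1 pos [ 0.5629 -0.0677  0.0669] stand [-120.9   -9.6   66.9] F [ 0.38 -0.1  -1.61] op 0.0279 j [ 45.  47. -30.  82. -20.  83. -53.]
84 P [-120.7   68.9] [-0.16, 0.01, -0.12] [-0.0, -0.0, -0.001]
86 P [-121.2   64. ] [0.24, 0.01, 0.17] [-0.0, -0.0, -0.001]
88 P [-121.4   59. ] [0.64, 0.01, 0.46] [-0.0, -0.0, -0.001]
90 P [-121.5   54.1] [1.03, 0.01, 0.78] [-0.0, -0.0, -0.001]
90 P [-121.5   50.1] [1.33, 0.01, 1.03] [-0.0, -0.0, -0.001]
bracket_top 0.84 [ 0.228 -0.062  0.152]
bracket 0.96 [ 0.011 -0.008  0.052]
bracket 0.64 [ 0.223 -0.06   0.003]
bracket_top 0.95 [-0.132 -0.009  0.064]
bracket_top 0.9 [ 0.227 -0.063  0.152]
bracket 0.75 [ 0.224 -0.061 -0.   ]
bracket 0.74 [ 0.013 -0.005  0.054]
```

send_rows --rows '[[[0.25, 0, 0.15], [0, 0, 0]], [[0.5, 0, 0.35], [0, 0, 0]], [[0.75, 0, 0.55], [0, 0, 0]], [[1, 0, 0.75], [0, 0, 0]], [[1.2, 0, 0.9], [0, 0, 0]], [[1.35, 0, 1.05], [0, 0, 0]], [[1.5, 0, 1.15], [0, 0, 0]], [[1.5, 0, 1.15], [0, 0, 0]], [[1.5, 0, 1.15], [0, 0, 0]]]'

```text
time: 22.52
position: [0.5633, -0.0685, 0.0494]
eef_rot: [[0.131, -0.979, -0.155], [-0.629, -0.203, 0.75], [-0.766, -0.001, -0.643]]
contact_force: [-2.3, -2.5, 7.7]
opening: 0.028
```

```bash
python3 -c "
from mv import *
o=st()
p=shot('scene');P=shot('side');ims=[]
for q in (p,P):
  for l in ('bracket_top','bracket'):
    for d in finder.spot_point(l,q)[:2]: print(l,round(d['score'],2),S(d['position']).round(3))
  c=proj(q,[.53,-.05,.08]).astype(int);ims.append(cv2.resize(q['frame'][c[1]-55:c[1]+65,c[0]-50:c[0]+50],None,fx=4,fy=4,interpolation=cv2.INTER_CUBIC))
cv2.imwrite('pics/a6.png',np.hstack(ims))"
```

```text
t 22.52 pos [ 0.5633 -0.0685  0.0494] stand [-121.7   -9.8   49.4] F [-2.29 -2.46  7.73] op 0.028 j [ 45.  49. -30.  82. -20.  82. -52.]
bracket_top 0.97 [-0.135 -0.006  0.061]
bracket_top 0.96 [ 0.225 -0.064  0.152]
bracket 0.81 [ 0.014 -0.012  0.055]
bracket 0.57 [ 0.226 -0.061  0.001]
bracket_top 0.74 [ 0.226 -0.061  0.152]
bracket_top 0.67 [-0.136 -0.005  0.056]
bracket 0.92 [ 0.221 -0.058 -0.003]
bracket 0.68 [ 0.013 -0.003  0.053]
```

View pics/a6.png

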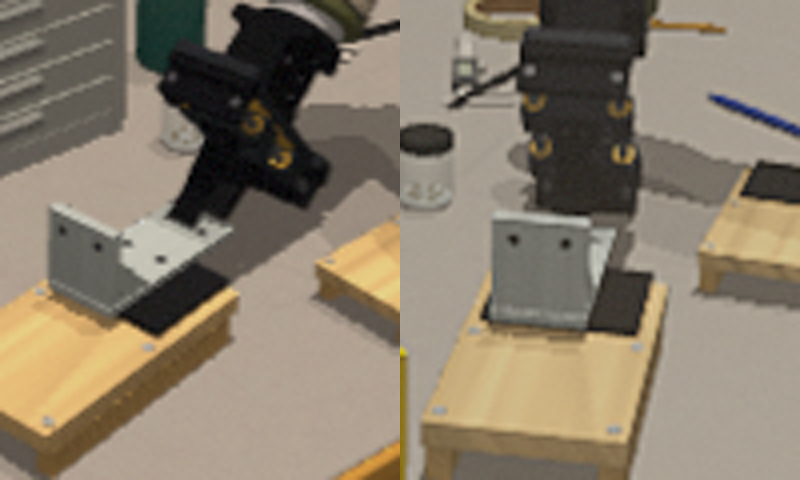

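The plate is down, but the front finger's tip now presses it lightly (8 N up on the tool). I raise 4 mm straight up and recheck before withdrawing along the tool axis.

send_rows --rows '[[[-0.08, 0, -0.06], [0, 0, 0]], [[-0.15, 0, -0.13], [0, 0, 0]], [[-0.23, 0, -0.2], [0, 0, 0]], [[-0.3, 0, -0.26], [0, 0, 0]], [[-0.3, 0, -0.26], [0, 0, 0]]]'

```text
time: 23.45
position: [0.5632, -0.0687, 0.0522]
eef_rot: [[0.13, -0.979, -0.155], [-0.63, -0.202, 0.75], [-0.766, -0.0, -0.643]]
contact_force: [-1.0, -1.1, 0.7]
opening: 0.0278
```

```bash
python3 -c "
from mv import *
o=st()"
```

```text
t 23.45 pos [ 0.5632 -0.0687  0.0522] stand [-121.9   -9.7   52.2] F [-1.   -1.08  0.73] op 0.0278 j [ 45.  48. -30.  82. -20.  82. -52.]
```

send_rows --rows '[[[-0.05, 0, -0.5], [0, 0, 0]], [[-0.05, 0, -1], [0, 0, 0]], [[0, 0, -1.5], [0, 0, 0]], [[0, 0, -2.2], [0, 0, 0]], [[0, 0, -3], [0, 0, 0]], [[0, 0, -5], [0, 0, 0]], [[0, 0, -8], [0, 0, 0]], [[0, 0, -12], [0, 0, 0]], [[0, 0, -15], [0, 0, 0]], [[0, 0, -15], [0, 0, 0]]]'

```text
time: 24.7
position: [0.5871, -0.1833, 0.1499]
eef_rot: [[0.13, -0.98, -0.151], [-0.632, -0.2, 0.749], [-0.764, -0.002, -0.645]]
contact_force: [0.0, -0.2, 0.2]
opening: 0.0283
```

```bash
python3 -c "
from fit import *
from mv import *
o=st()
p=shot('scene');P=shot('side');ims=[]
for q in (p,P):
  for l in ('bracket_top','bracket','parts_jar','blower','tape_roll'):
    for d in finder.spot_point(l,q)[:2]: print(l,round(d['score'],2),np.round(d['position'],3),S(d['position']).round(3))
  c=proj(q,[.53,-.03,.06]).astype(int);ims.append(cv2.resize(q['frame'][c[1]-50:c[1]+50,c[0]-50:c[0]+50],None,fx=4,fy=4,interpolation=cv2.INTER_CUBIC))
cv2.imwrite('pics/a7.png',np.hstack(ims))
B=[x@Ry(-np.pi/2).T for x in BR]
vb=[(q,pick('bracket',q,proj(q,[.54,0,.07])),np.zeros((420,560),bool)) for q in(p,P)]
x,g=fit(vb,B,[.53,.06,1.775],.053);print('lying',S([x[0],x[1],0]).round(4),np.degrees(x[2]-PSI),g)
for z in(.050,.056): print(z,fit(vb,B,[.53,.06,1.775],z)[1])"
```

```text
t 24.7 pos [ 0.5871 -0.1833  0.1499] stand [-238.9   -9.9  149.9] F [ 0.03 -0.2   0.23] op 0.0283 j [ 47.  50. -28.  64. -19. 100. -54.]
bracket_top 0.84 [0.544 0.282 0.15 ] [ 0.225 -0.062  0.15 ]
bracket_top 0.61 [ 0.562 -0.087  0.06 ] [-0.14  -0.005  0.06 ]
bracket 0.76 [0.542 0.277 0.001] [ 0.221 -0.059  0.001]
bracket 0.58 [0.538 0.064 0.052] [ 0.013 -0.011  0.052]
parts_jar 0.55 [ 0.725 -0.211  0.003] [-0.294 -0.139  0.003]
blower 0.74 [ 0.744  0.094 -0.001] [ 0.001 -0.22  -0.001]
tape_roll 0.72 [ 0.425  0.289 -0.006] [ 0.256  0.053 -0.006]
tape_roll 0.37 [ 0.528  0.049 -0.   ] [ 0.001  0.001 -0.   ]
bracket_top 0.86 [0.546 0.282 0.15 ] [ 0.225 -0.064  0.15 ]
bracket_top 0.69 [ 0.563 -0.082  0.056] [-0.135 -0.006  0.056]
bracket 0.65 [0.53  0.062 0.05 ] [ 0.013 -0.003  0.05 ]
bracket 0.56 [0.546 0.277 0.002] [ 0.22  -0.063  0.002]
parts_jar 0.84 [ 0.727 -0.207 -0.002] [-0.291 -0.142 -0.002]
blower 0.74 [0.742 0.092 0.   ] [-0.001 -0.217  0.   ]
tape_roll 0.94 [ 0.43   0.293 -0.001] [ 0.259  0.047 -0.001]
lying [ 0.0145 -0.0085  0.    ] 0.3978172886309937 0.12581568234938884
0.05 0.1601510265475698
0.056 0.12755258949440273
```

View pics/a7.png

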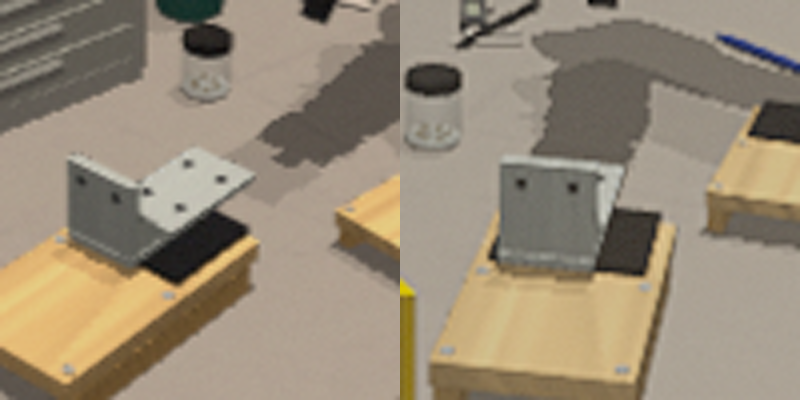

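The bracket lies flat and square on the mat, the heel about 14 mm over the edge and about 8 mm off the middle line. The hand is clear and the other things haven't moved.

```bash
python3 -c "
from mv import *
st();print(job.hand_in())"
```

```text
t 25.4 pos [ 0.5864 -0.1811  0.1488] stand [-236.6   -9.6  148.8] F [-0.59  0.09  0.17] op 0.028 j [ 47.  50. -28.  65. -19. 100. -54.]
the job is handed in; nothing more can be done
None
```

The bracket is lying on its back on the mat, square to the stand, and I handed the job in at 25.4 s. No verdict is reported, so what follows is from my own measurements.

**What I did:**
1. I pushed the foot with two fingers until the heel met the mat edge. The force rose to about 8.6 N with no more travel.
2. I straddled the plate top loosely and tipped it past balance with the front finger. It then crossed the gap between the fingers, about 10° of tilt.
3. I let it down on the back finger, tilting the hand to 50°, and withdrew along the tool axis.

**Last checks:**
- **Position:** the heel is about 14 mm on the +x (bare floor) side of the mat edge and about 8 mm off the middle line. The yaw error is about 0.4°.
- **Height:** the heel is at about 51 mm by the network, against 53 mm for the mat's top. The top edge is at about x = -0.137 m.
- **Hand:** it is clear, at about zero force.
- **Other things:** the jar, blower and tape roll are within a few mm of where they started.

**What disagreed or failed:**
- The first stand fit, from the network's mask, was off. I replaced it with a fit to the mat and confirmed it in the wrist view.
- One bracket fit during the push failed because the hand hid the bracket.
- The two camera views differed by about 3° on the bracket's yaw at the mat edge (-3.4° against 0.2°).
- At the very end the front finger pressed the plate down with about 8 N. I raised the hand 3–4 mm before withdrawing.

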